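Tap a bearing cup square into its housing

TASK

The steel bearing cup has only been started in its bolted-down housing and sits a little cocked: take the drift from its wooden holder and, with the drift's foot only, drive the cup gently home by pressing alternately round its rim, so that it goes in without tipping badly, until you feel it bottom firmly inside the housing and it sits square. Then stand the drift back in the hole of its holder, and leave the orange gauge and the red marker where they lie.

Things in the scene. Friction and masses are not known exactly. Their poses are not given: they have to be found in the camera images.
- bearing_housing: Aluminium bearing housing, fixed, on a packing plate that lifts it 0 to 8 mm off the worktop: base plate 96 x 136 x 12 mm with a bolt head near either end, and on it a round boss 92 mm across, its flat top face 40 mm above the origin, with a 66 mm bore straight down its middle. Origin: centre of the base plate's underside, on the bore's axis; z up, long side along y.
- bearing_cup: Dark steel ring in the bore's mouth: flat flange 76 mm across, 5 mm thick, round an open middle 47 mm across (rim to press: 24 to 38 mm from the axis), on a 65 mm skirt. Origin: centre of the flange's top; z out of the cup. Starts 53 to 55 mm above the housing's origin, leaning up to 0.045 rad. It bottoms on a plastic spacer hidden in the bore: home at 45 to 49 mm, unknown until felt.
- cup_rim (a point): Point on top of the cup's rim, 31 mm from its axis. Tight fit: 3 N does not move it, 6 to 11 N on the rim drives it at 5 to 25 mm/s (faster takes more); the pressed side sinks most, the far side stays or rises a little; it stays where left. Bottomed, the force climbs steeply: press each side until a steady 12 to 16 N moves it no more. Over 0.10 rad of lean jams it, over 30 N damages it.
- drift: Hand drift that stands upright in its holder, 122 mm tall, 0.15 kg: round brass shank 20 mm across with a flat foot from 0 to 52 mm height, square black handle 24 x 24 mm from 52 to 118 mm with a small steel cap on top. Origin: centre of the foot's face; z up along the drift to the cap, x and y square to the handle's flat sides.
- drift_holder: Pale wooden block 80 x 80 x 34 mm, fixed, on a thin board that lifts it 0 to 6 mm off the worktop, with one round upright hole 28 mm across in its middle, 26 mm deep (its floor is 8 mm above the origin), chamfered at the mouth. Origin: centre of the block's underside, on the hole's axis.
- radius_gauge: Loose flat orange plastic gauge 52 x 52 x 9 mm lying at the right of the work; a bystander. Origin: centre of its underside.
- marker: Loose red marker pen 137 mm long, 16 mm thick, lying behind the work; a bystander. Origin: centre of its underside.
There are look-alikes about, which are no part of the job. There is more than one size of the drift; the one meant has the size given above.

How it is judged:
By the outcome, as a careful person would: the job done as asked, in the order asked, and still so for the second after the job is handed in, with the robot touching nothing.
It also fails if it takes over 70 s, if anything falls off the work surface, if the arm or the gripper's body presses on something with over 40 N, if the wrist force passes 120 N, or if a joint passes its speed limit or range.

ROBOT

A 6-joint arm with a two-finger parallel gripper is mounted at the origin on a cart in front of the work surface, level with it; the furniture and walls round the work are solid. World frame = base frame: x ahead of the robot, y to its left, z up, the work surface at z = 0. Lengths are in m, angles in degrees, forces in N, time in s.
With the tool pointing down it reaches from about 0.375 to 0.9 m from the base axis. Payload 3.1 kg.
Tool frame: the origin (TCP) lies at the very end of the fingers, on their centre line; the grasp point (between the pads) lies 19 mm behind it; z points along the fingers, y is the line along which they close (so a half turn about z gives the same grasp; the last joint's range is limited). The gripper opens to 87 mm and grips with 3 to 60 N. Pads are 19 mm wide; open, the fingers measure 117 mm over their backs; the gripper's body (75 mm by 190 mm) begins 51 mm behind the grasp point.
Start: joints at [62.08, 30.224, 82.088, -0, 67.689, -10.227], TCP at [0.19, 0.595, 0.223] pointing down, gripper open.
Joint ranges: [-176.69, 176.69], [-43.24, 126.21], [12.49, 139.97], [-82, 262], [0, 151.66], [-163.58, 163.58]. Speed limits (degrees/s): [159.86, 159.86, 180, 180, 180, 180].

INTERFACE

Orientations are given as a 3x3 rotation matrix whose columns are the frame's x, y, z axes.
In Python, from rig import * gives the robot as it stands.
- The arm moves only by the tool jog_arm, never from a script. Its arguments are lists of equal length, an entry for each row: "delta_pos": the shift along the world's x, y, z in cm, a list of three; "turn": the turn about the world's z in degrees; "grip": the closure, from 0 (fully open) to 1 (shut). In form: {"delta_pos": [[x, y, z], ...], "turn": [turn, ...], "grip": [grip, ...]}. A call has 1 to 12 rows; each row is the pose to reach, as a shift and turn from the pose commanded when the call began; what a row does not reach only later rows make up. A row lasts 1/8 s, in which the tool goes at most 62.5 mm and 10.7 degrees, less where a joint would pass 70% of its speed; a pose out of reach is approached as far as the arm can. A call with a gripper value outside its range is refused whole. The fingers move at their own pace and stop on an object; the grip force is fixed at half the most. Time passes only in rows, so rows that repeat a pose let the fingers close. It gives the time, the measured TCP pose, the force, the opening and the grip force at its end, in the units of the state.
- read_state(): the state, without advancing time (a new reading comes with each control period).
- capture(name): name is "scene" or "side" or "wrist"; returns a dict with "color" (420x560x3 uint8, blue, green, red), "fovy" (degrees; the focal length in pixels is half the picture's height over the tangent of half this angle, whatever the lens; pixels are square), "cx", "cy" (the principal point, pixels), "camera_from_world" (4x4, takes a point from world to camera coordinates). Camera axes: x right, y up, looking along -z (the intrinsics and any distortion apply to the point x, -y, -z); pixel columns grow to the right and rows downward; lengths in m; the calibration is good to about 2 mm. A picture is of the moment at which its call begins. There is no depth.
- hand_in(): hands the job in; it is judged then, once.
The state is a dict: "time_s": time; "joint_positions": joint angles; "qvel": joint speeds; "tau": joint torques, N m; "position": TCP position; "tcp_rot": TCP orientation; "force": force on the tool from outside, world axes, zero at the start; "moment": the same for the moment, N m; "opening": opening from 0.0 (shut) to 1.0 (fully open); "grasp_force": force on a finger pad.
Only numpy, scipy, OpenCV 4.12 (cv2) and the standard library are available. Lean on these libraries where they do the work, as an engineer would, in place of code of your own. Each camera call takes 0.05 s, during which the arm holds its last target. There are 200 camera calls.

## Working session

There is one attempt and no reset: what is moved stays moved. The work goes in short steps, Python scripts to look and compute and a tool call to move; the robot and the scene stay as the last step left them, time stands still between calls to the robot, and variables do not carry over. Pictures are saved under pics/ and viewed, at most 10 in all, crops included, and the job is handed in when it is done.

Besides the shell and the picture viewer there is one more tool, called in YAML: its name, and indented under it one key for each argument. jog_arm: Moves the arm, as the interface text tells. Its arguments: {"type":"object","properties":{"delta_pos":{"type":"array"},"turn":{"type":"array"},"grip":{"type":"array"}},"required":["delta_pos","turn","grip"]}

```bash
mkdir -p pics; ls; cat > h.py <<'E'
from rig import *
import numpy as np, cv2
def cam(n,f=None):
    c=capture(n)
    if f: cv2.imwrite('pics/'+f,c['color'])
    return c
def K(c):
    f=210/np.tan(np.radians(c['fovy'])/2); return np.array([[f,0,c['cx']],[0,f,c['cy']],[0,0,1]])
def ray(c,u,v):
    T=np.array(c['camera_from_world']); d=np.array(c.get('distortion',np.zeros(5)),float)
    p=cv2.undistortPoints(np.array([[[u,v]]],float),K(c),d)[0,0]
    R=T[:3,:3]; return -R.T@T[:3,3], R.T@np.array([p[0],-p[1],-1])
def onz(c,u,v,z):
    o,d=ray(c,u,v); return o+d*(z-o[2])/d[2]
def proj(c,P):
    T=np.array(c['camera_from_world']); q=T[:3,:3]@np.array(P)+T[:3,3]; p=K(c)@np.array([q[0],-q[1],-q[2]]); return p[:2]/p[2]
def tri(c1,p1,c2,p2):
    o1,d1=ray(c1,*p1);o2,d2=ray(c2,*p2)
    s=np.linalg.lstsq(np.c_[d1,-d2],o2-o1,rcond=None)[0]; a=o1+d1*s[0];b=o2+d2*s[1]; return (a+b)/2,np.linalg.norm(a-b)
E
python3 - <<'E'
from h import *
a=cam('scene');b=cam('side');w=cam('wrist')
print({k:v for k,v in a.items() if k!='color'}); print(b['fovy'],b['camera_from_world'],w['fovy'],w['camera_from_world'])
cv2.imwrite('pics/a.png',cv2.resize(a['color'],(800,600)));cv2.imwrite('pics/b.png',cv2.resize(b['color'],(800,600)))
s=read_state();print(s['force'],s['tcp_rot'],s['time_s'])
E
```

```text
pics
{'fovy': 45.2680609388332, 'cx': 278.34769831323695, 'cy': 210.96768628270928, 'camera_from_world': array([[ 0.5302355 , -0.84763271,  0.01921192, -0.3672078 ],
       [ 0.39411761,  0.26647577,  0.87958057, -0.2541795 ],
       [-0.75068077, -0.45881308,  0.4753619 , -0.77857283],
       [ 0.        ,  0.        ,  0.        ,  1.        ]])}
54.77153683826864 [[-0.90590549 -0.42347847  0.00110841  0.48572184]
 [ 0.28699839 -0.61201834  0.73692976 -0.2694775 ]
 [-0.31139553  0.66790683  0.67596841 -0.7177441 ]
 [ 0.          0.          0.          1.        ]] 69.31344035442062 [[ 3.03851559e-01  9.52718892e-01 -9.71371554e-04 -6.24116946e-01]
 [-9.09794184e-01  2.89858645e-01 -2.97079970e-01  3.58970974e-02]
 [-2.82752139e-01  9.11519602e-02  9.54852108e-01 -3.90563489e-01]
 [ 0.00000000e+00  0.00000000e+00  0.00000000e+00  1.00000000e+00]]
[-0.07374051  0.78374609 -0.55698285] [[-9.52707101e-01  3.03889060e-01 -7.87128706e-04]
 [ 3.03889931e-01  9.52705999e-01 -1.47956684e-03]
 [ 3.00278065e-04 -1.64879432e-03 -9.99998596e-01]] 0.15
```

View pics/a.png

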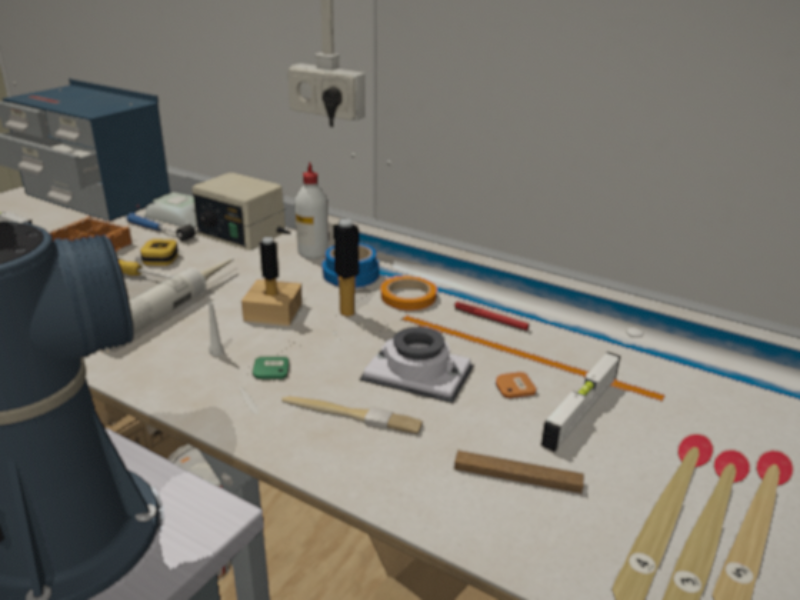

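View pics/b.png

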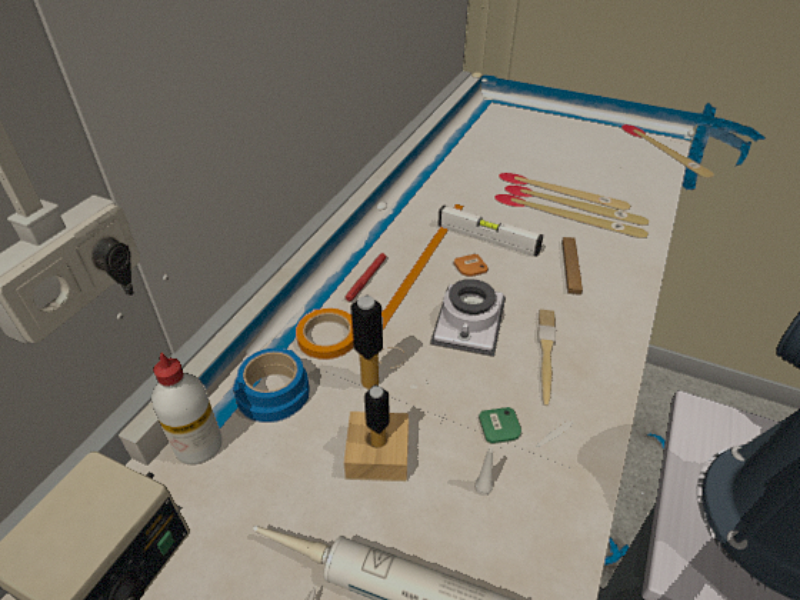

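The scene view (800 px) shows a small drift in the holder at (270,265) and a larger, free-standing look-alike at (347,270). The housing with the cup is at (418,355). In the side view these are at (376,415), (368,340) and (471,300). I'll enlarge and measure before choosing.

```bash
python3 - <<'E'
from h import *
a=cam('scene');b=cam('side')
A=a['color'];B=b['color']
r=lambda im,x,y,w,h:cv2.resize(im[y:y+h,x:x+w],(400,300),interpolation=cv2.INTER_CUBIC)
top=np.hstack([r(A,160,150,100,75),r(B,225,200,134,100)]);bot=np.hstack([r(A,245,215,100,75),r(B,290,180,80,60)])
cv2.imwrite('pics/c.png',np.vstack([top,bot]))
E
```

```text
(no output)
```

View pics/c.png

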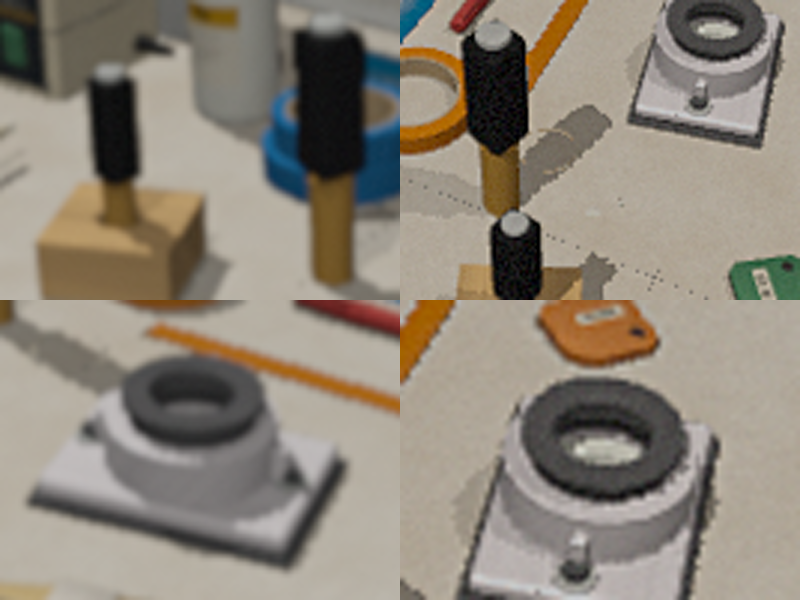

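```bash
python3 - <<'E'
from h import *
a=cam('scene');b=cam('side')
def t(n,p,q):
    P,e=tri(a,p,b,q);print(n,P.round(4),round(e,4))
t('smallcap',(188,168),(263.2,274.4));t('bigcap',(241.5,155.5),(256.5,211.7));t('bigfoot',(243,219),(258.5,270))
for c,n,bx in ((a,'scene',(270,225,50,40)),(b,'side',(310,190,45,35))):
    x,y,w,h=bx; im=c['color'][y:y+h,x:x+w]; m=(im.max(2)<95).astype(np.uint8)
    cs=max(cv2.findContours(m,cv2.RETR_EXTERNAL,cv2.CHAIN_APPROX_NONE)[0],key=cv2.contourArea)
    e=cv2.fitEllipse(cs);print(n,e[0][0]+x,e[0][1]+y,e[1:])
    for z in(.05,.058):print(onz(c,e[0][0]+x,e[0][1]+y,z))
# holder top corners
for p in ((38,240),(90,187),(205,200),(165,257)):print('hc',onz(a,p[0]/4+160,p[1]/4+150,.037))
s=read_state();w=cam('wrist');print(proj(w,[.3,.4,.1]))
E
```

```text
smallcap [0.5064 0.1326 0.133 ] 0.0028
bigcap [0.5722 0.0279 0.1662] 0.0021
bigfoot [ 0.5743  0.03   -0.002 ] 0.006
scene 292.8882808685303 240.32415962219238 ((21.91681671142578, 34.72148895263672), 93.486328125)
[ 0.48826126 -0.16230756  0.05      ]
[ 0.47696225 -0.16867637  0.058     ]
side 330.19710540771484 207.3461093902588 ((23.6809024810791, 31.504240036010742), 95.87333679199219)
[ 0.48452421 -0.16788369  0.05      ]
[ 0.48211533 -0.15919114  0.058     ]
hc [0.46176379 0.15728468 0.037     ]
hc [0.53071966 0.1782781  0.037     ]
hc [0.5565995 0.1089333 0.037    ]
hc [0.48717876 0.08270624 0.037     ]
[138.23881392 340.98069743]
```

The holder drift's cap top is at z≈0.133. Allowing for the hole floor at 8–14 mm, that makes it ≈122 mm tall. The free-standing one is ≈167 mm tall, so it's the look-alike, and the one in the holder is the one meant. Next I move above it and look with the wrist camera.

jog_arm:
  delta_pos:
    - [0, 0, 4]
    - [5, -8, 4]
    - [10, -16, 4]
    - [15, -22, 4]
    - [18, -27, 4]
    - [21, -32, 4]
    - [24, -37, 4]
    - [27, -41, 4]
    - [29, -44, 4]
    - [31, -46.3, 4]
    - [31, -46.3, 4]
    - [31, -46.3, 4]
  turn: [0, 0, 0, 0, 0, 0, 0, 0, 0, 0, 0, 0]
  grip: [0, 0, 0, 0, 0, 0, 0, 0, 0, 0, 0, 0]

```text
time_s: 1.9
position: [0.4993, 0.1325, 0.2623]
tcp_rot: [[-0.952, 0.305, -0.001], [0.305, 0.952, 0.001], [0.001, 0.0, -1.0]]
force: [0.4, 0.5, -0.4]
opening: 0.994
grasp_force: 0.0
```

```bash
python3 - <<'E'
from h import *
w=cam('wrist');s=read_state();print(s['position'],s['joint_positions'],s['time_s'])
cv2.imwrite('pics/w1.png',cv2.resize(w['color'],(800,600)))
T=w['camera_from_world'];R=s['tcp_rot'];o=-T[:3,:3].T@T[:3,3]
print('cam',o,'in tool',R.T@(o-s['position']),'view tool',R.T@-T[2,:3])
print(proj(w,[.506,.1326,.133]),proj(w,[.573,.028,.166]))
E
```

```text
[0.49888584 0.13312439 0.26238197] [ 2.50980295e+00  1.90576346e+01  9.46805364e+01  3.07838961e-02
  6.63339769e+01 -6.98412976e+01] 1.95
cam [0.42161216 0.15717083 0.42373766] in tool [ 0.08114496 -0.00052646 -0.16124617] view tool [-2.97341018e-01  5.51357685e-04  9.54771185e-01]
[275.08369879 205.8233068 ] [195.05141966 308.10727754]
```

View pics/w1.png

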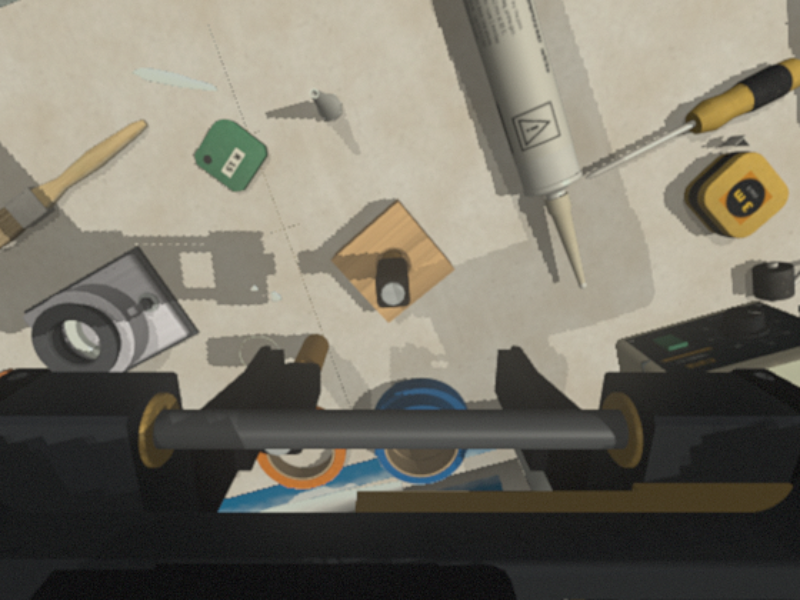

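```bash
python3 - <<'E'
from h import *
w=cam('wrist')
cv2.imwrite('pics/w2.png',cv2.resize(w['color'][160:230,220:330],(800,509),interpolation=cv2.INTER_CUBIC))
E
```

```text
(no output)
```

View pics/w2.png

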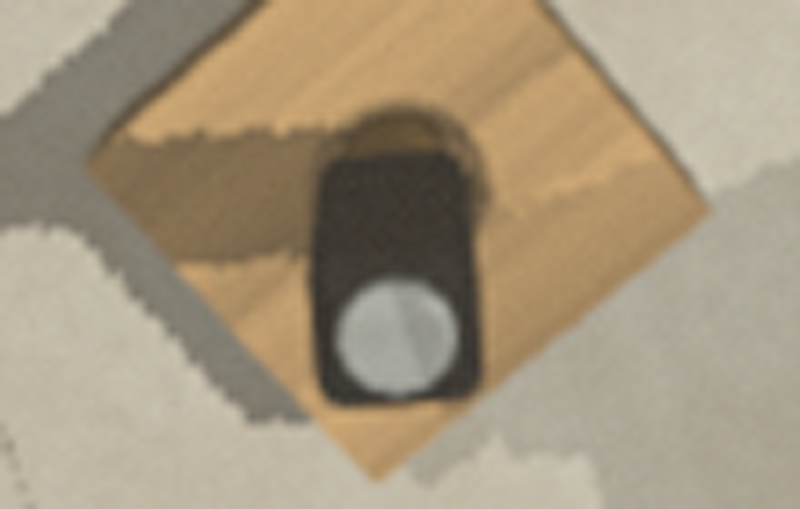

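Crop: cap centre at (397,337), i.e. image (274.6,206.3), with the handle turned about +3.5° relative to the tool. It stands upright in its hole. Now descend and grip.

jog_arm:
  delta_pos:
    - [0.7, 0, -3]
    - [0.7, 0, -7]
    - [0.7, 0, -11]
    - [0.7, 0, -14]
    - [0.7, 0, -16.5]
    - [0.7, 0, -18.5]
    - [0.7, 0, -18.6]
    - [0.7, 0, -18.6]
    - [0.7, 0, -18.6]
    - [0.7, 0, -18.6]
    - [0.7, 0, -18.6]
    - [0.7, 0, -18.6]
  turn: [3.5, 3.5, 3.5, 3.5, 3.5, 3.5, 3.5, 3.5, 3.5, 3.5, 3.5, 3.5]
  grip: [0, 0, 0, 0, 0, 0, 0, 0.9, 0.9, 0.9, 0.9, 0.9]

```text
time_s: 3.5
position: [0.507, 0.1323, 0.0767]
tcp_rot: [[-0.969, 0.245, 0.0], [0.245, 0.969, 0.0], [-0.0, 0.0, -1.0]]
force: [0.3, 0.1, -0.2]
opening: 0.514
grasp_force: 0.0
```

jog_arm:
  delta_pos:
    - [0, 0, 0]
    - [0, 0, 0]
    - [0, 0, 0]
  turn: [0, 0, 0]
  grip: [0.9, 0.9, 0.9]

```text
time_s: 3.88
position: [0.5068, 0.1324, 0.0765]
tcp_rot: [[-0.969, 0.245, -0.0], [0.245, 0.969, -0.0], [0.0, -0.0, -1.0]]
force: [0.3, -0.9, -0.1]
opening: 0.273
grasp_force: 30.0
```

jog_arm:
  delta_pos:
    - [0, 0, 2]
    - [0, 0, 5]
    - [0, 0, 9]
    - [0, -4, 9]
    - [-0.5, -9, 9]
    - [-1, -14, 9]
    - [-1.5, -18, 9]
    - [-1.7, -21, 9]
    - [-1.7, -22, 9]
    - [-1.7, -22, 9]
  turn: [0, 0, 0, 0, 0, 0, 0, 0, 0, 0]
  grip: [0.9, 0.9, 0.9, 0.9, 0.9, 0.9, 0.9, 0.9, 0.9, 0.9]

```text
time_s: 5.12
position: [0.4898, -0.0876, 0.1663]
tcp_rot: [[-0.969, 0.246, -0.0], [0.246, 0.969, 0.001], [0.001, 0.001, -1.0]]
force: [-0.4, 0.6, -0.1]
opening: 0.275
grasp_force: 30.0
```

```bash
python3 - <<'E'
from h import *
w=cam('wrist');s=read_state();print(s['position'],s['force'],s['moment'],s['joint_positions'],s['time_s'])
cv2.imwrite('pics/w3.png',cv2.resize(w['color'],(800,600)));cv2.imwrite('pics/w3raw.png',w['color'])
np.savez('w3.npz',**w)
R=s['tcp_rot'];P=s['position']
print(proj(w,[.484,-.165,.055]),'foot',proj(w,P-[0,0,.0655]))
E
```

```text
[ 0.48962501 -0.08685469  0.16635684] [ 0.76361391  0.59591508 -1.58738872] [ 0.0330555  -0.02786595 -0.01850222] [-2.29761773e+01  2.52604157e+01  1.03488686e+02  3.84628423e-02
  5.13075371e+01 -9.87940915e+01] 5.175
[192.42533005 218.37154336] foot [273.82062376 220.94666614]
```

View pics/w3.png

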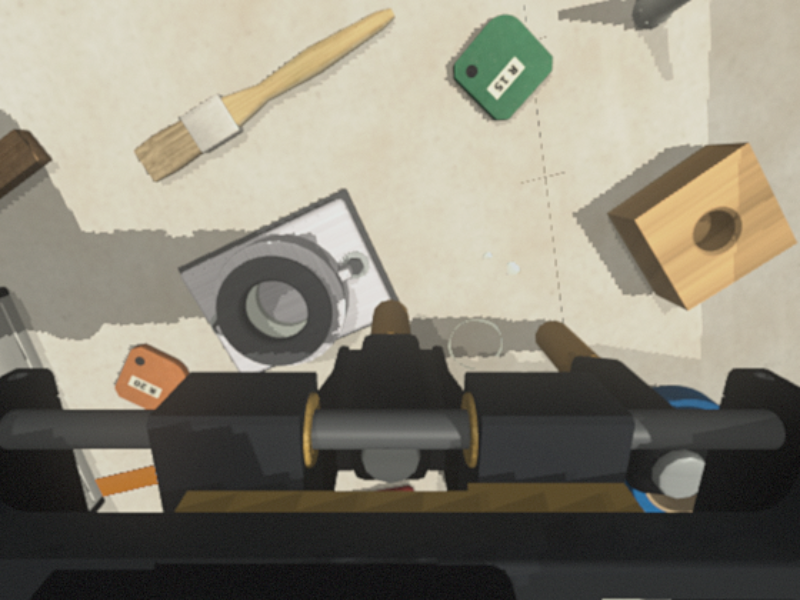

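The cup's flange ring is centred at about (275,308), the drift foot shows at (390,305), and the empty holder hole is at (717,230). Fitting ellipses now.

```bash
python3 - <<'E'
from h import *
w=dict(np.load('w3.npz'));im=w['color']
x,y,W,H=140,160,110,100
g=im[y:y+H,x:x+W].max(2)
m=(g<75).astype(np.uint8)
for c in cv2.findContours(m,cv2.RETR_CCOMP,cv2.CHAIN_APPROX_NONE)[0]:
    if cv2.contourArea(c)>400:
        e=cv2.fitEllipse(cv2.convexHull(c));u,v=e[0][0]+x,e[0][1]+y
        print(cv2.contourArea(c),u,v,e[1:],[onz(w,u,v,z).round(4)[:2] for z in(.054,.058,.062)])
cc=cv2.resize(m*255,None,fx=4,fy=4);cv2.imwrite('pics/m.png',cc)
print('hole',onz(w,502,161,.037),proj(w,[.507,.1323,.037]))
e=onz(w,260,132,.005);
for p in((343,190),(180,268),(399,298)):print(onz(w,p[0]*.7,p[1]*.7,.012))
E
```

```text
2971.0 190.1618881225586 220.3438491821289 ((60.04861068725586, 82.6865005493164), 101.7135009765625) [array([ 0.4856, -0.1681]), array([ 0.4845, -0.1666]), array([ 0.4834, -0.1652])]
1483.5 193.42267990112305 215.97703552246094 ((40.72504425048828, 47.897125244140625), 118.70380401611328) [array([ 0.4822, -0.1637]), array([ 0.4812, -0.1623]), array([ 0.4801, -0.1609])]
hole [0.50675628 0.13438656 0.037     ] [499.77866744 161.7842297 ]
[ 0.42073038 -0.10419894  0.012     ]
[ 0.44515996 -0.23768506  0.012     ]
[ 0.50822153 -0.08505772  0.012     ]
```

View pics/m.png

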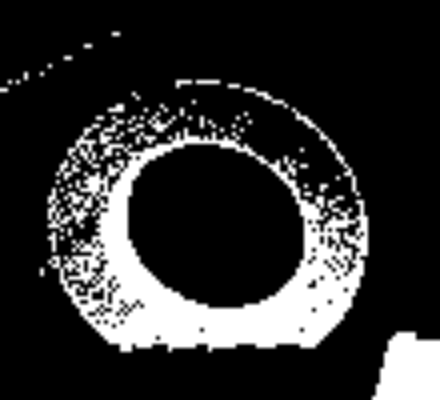

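```bash
python3 - <<'E'
from h import *
w=dict(np.load('w3.npz'));im=w['color']
x,y,W,H=140,165,112,100
g=cv2.GaussianBlur(im[y:y+H,x:x+W].max(2),(3,3),0)
for t in(90,105,120):
  m=(g<t).astype(np.uint8)
  m=cv2.morphologyEx(m,cv2.MORPH_OPEN,np.ones((5,5)))
  cs,h=cv2.findContours(m,cv2.RETR_CCOMP,cv2.CHAIN_APPROX_NONE)
  for c in cs:
    if cv2.contourArea(c)>900:
        e=cv2.fitEllipse(c);u,v=e[0][0]+x,e[0][1]+y
        print(t,cv2.contourArea(c),cv2.boundingRect(c),round(u,1),round(v,1),np.round(e[1],1),[onz(w,u,v,z).round(4)[:2] for z in(.054,.060)])
# expected outline for a 76mm circle
for z in(.054,.060):
  C=np.array([.483,-.164,z]);p=np.array([proj(w,C+.038*np.array([np.cos(q),np.sin(q),0])) for q in np.linspace(0,6.28,60)],np.float32)
  e=cv2.fitEllipse(p);print(z,p.min(0),p.max(0),e)
E
```

```text
90 4379.5 (12, 15, 80, 68) 191.4 215.2 [69.  81.3] [array([ 0.481 , -0.1652]), array([ 0.4794, -0.1631])]
90 1447.5 (31, 31, 46, 42) 193.5 216.1 [39.4 46.8] [array([ 0.4823, -0.1637]), array([ 0.4808, -0.1615])]
105 4720.5 (11, 14, 82, 76) 191.6 216.7 [73.7 81.7] [array([ 0.4825, -0.1655]), array([ 0.4809, -0.1634])]
105 1374.5 (31, 31, 45, 41) 193.4 216.1 [38.3 45.7] [array([ 0.4824, -0.1637]), array([ 0.4808, -0.1616])]
120 4869.5 (10, 14, 84, 77) 191.8 216.7 [74.5 83.4] [array([ 0.4826, -0.1654]), array([ 0.481 , -0.1633])]
120 1299.5 (32, 32, 44, 40) 193.6 216.4 [36.9 44.9] [array([ 0.4827, -0.1636]), array([ 0.4811, -0.1615])]
0.054 [153.1332  177.51073] [233.31223 253.15971] ((193.2200469970703, 215.34158325195312), (74.11170959472656, 81.63336181640625), 116.5632095336914)
0.06 [150.70792 178.85822] [232.51958 255.87492] ((191.6100616455078, 217.37303161621094), (75.43408966064453, 83.30654907226562), 116.30760192871094)
```

Cup centre is at about (0.4815,-0.164). I'll go above the rim's +x side first and find contact.

jog_arm:
  delta_pos:
    - [0.7, -3, 0]
    - [1.6, -6, 0]
    - [2.2, -7.6, -1.5]
    - [2.2, -7.6, -3]
    - [2.2, -7.6, -3.3]
    - [2.2, -7.6, -3.4]
    - [2.2, -7.6, -3.5]
  turn: [0, 0, 0, 0, 0, 0, 0]
  grip: [0.9, 0.9, 0.9, 0.9, 0.9, 0.9, 0.9]

```text
time_s: 6.05
position: [0.5119, -0.1629, 0.1317]
tcp_rot: [[-0.97, 0.244, 0.0], [0.244, 0.97, 0.0], [-0.0, 0.0, -1.0]]
force: [0.0, 1.3, -1.7]
opening: 0.275
grasp_force: 30.0
```

```bash
python3 - <<'E'
from h import *
s=read_state();print(s['position'],s['force'],s['moment'])
a=cam('scene');b=cam('side');w=cam('wrist')
r=lambda im,x,y,w,h:cv2.resize(im[y:y+h,x:x+w],(400,300),interpolation=cv2.INTER_CUBIC)
A,B,C=a['color'],b['color'],w['color']
cv2.imwrite('pics/d.png',np.vstack([np.hstack([r(A,245,195,100,75),r(B,290,170,80,60)]),np.hstack([r(C,140,150,220,165),r(C,240,180,80,60)])]))
E
```

```text
[ 0.5118987  -0.16293657  0.13169147] [ 0.03601276  1.30965928 -1.72316268] [0.01284514 0.01102291 0.05630381]
```

View pics/d.png

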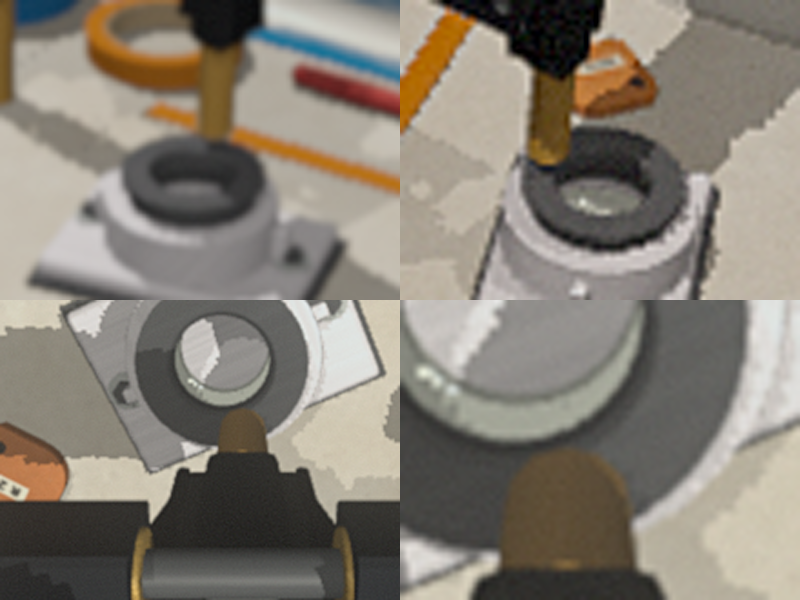

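The foot hovers a few mm above the +x side of the rim, well placed. About −1.6 N of the Fz reading is the drift's weight. Stepping down.

jog_arm:
  delta_pos:
    - [0, 0, -0.1]
    - [0, 0, -0.2]
    - [0, 0, -0.3]
  turn: [0, 0, 0]
  grip: [0.9, 0.9, 0.9]

```text
time_s: 6.58
position: [0.5119, -0.1636, 0.1285]
tcp_rot: [[-0.969, 0.245, 0.0], [0.245, 0.969, -0.0], [-0.0, -0.0, -1.0]]
force: [0.6, -0.5, -1.3]
opening: 0.276
grasp_force: 30.0
```

jog_arm:
  delta_pos:
    - [0, 0, -0.1]
    - [0, 0, -0.2]
    - [0, 0, -0.3]
  turn: [0, 0, 0]
  grip: [0.9, 0.9, 0.9]

```text
time_s: 6.95
position: [0.5119, -0.1636, 0.1254]
tcp_rot: [[-0.969, 0.245, -0.0], [0.245, 0.969, 0.0], [0.0, 0.0, -1.0]]
force: [0.9, 0.1, -1.4]
opening: 0.272
grasp_force: 30.0
```

jog_arm:
  delta_pos:
    - [0, 0, -0.1]
    - [0, 0, -0.2]
  turn: [0, 0]
  grip: [0.9, 0.9]

```text
time_s: 7.2
position: [0.5119, -0.1636, 0.1235]
tcp_rot: [[-0.969, 0.245, -0.0], [0.245, 0.969, 0.0], [0.0, 0.0, -1.0]]
force: [0.5, 0.1, -0.8]
opening: 0.272
grasp_force: 30.0
```

jog_arm:
  delta_pos:
    - [0, 0, -0.1]
    - [0, 0, -0.2]
  turn: [0, 0]
  grip: [0.9, 0.9]

```text
time_s: 7.45
position: [0.512, -0.1636, 0.122]
tcp_rot: [[-0.969, 0.245, 0.0], [0.245, 0.969, -0.0], [-0.0, -0.0, -1.0]]
force: [-0.6, 0.7, 3.6]
opening: 0.274
grasp_force: 30.0
```

jog_arm:
  delta_pos:
    - [0, 0, 1]
    - [-4, 0, 1]
    - [-6, 0, 0.8]
    - [-6, 0, 0.4]
    - [-6, 0, 0.2]
  turn: [0, 0, 0, 0, 0]
  grip: [0.9, 0.9, 0.9, 0.9, 0.9]

```text
time_s: 8.07
position: [0.4534, -0.1643, 0.1238]
tcp_rot: [[-0.969, 0.245, 0.002], [0.245, 0.969, -0.001], [-0.002, -0.001, -1.0]]
force: [0.3, -0.7, -0.8]
opening: 0.277
grasp_force: 30.0
```

jog_arm:
  delta_pos:
    - [0, 0, -0.1]
  turn: [0]
  grip: [0.9]

```text
time_s: 8.2
position: [0.4532, -0.164, 0.1225]
tcp_rot: [[-0.97, 0.245, 0.001], [0.245, 0.97, -0.001], [-0.001, -0.0, -1.0]]
force: [0.7, 0.2, -2.4]
opening: 0.273
grasp_force: 30.0
```

jog_arm:
  delta_pos:
    - [0, 0, -0.1]
  turn: [0]
  grip: [0.9]

```text
time_s: 8.32
position: [0.453, -0.1639, 0.1217]
tcp_rot: [[-0.97, 0.245, 0.001], [0.245, 0.97, -0.001], [-0.001, -0.0, -1.0]]
force: [-0.4, 0.8, 3.6]
opening: 0.277
grasp_force: 30.0
```

jog_arm:
  delta_pos:
    - [0, 0, -0.1]
  turn: [0]
  grip: [0.9]

```text
time_s: 8.45
position: [0.4529, -0.1639, 0.121]
tcp_rot: [[-0.97, 0.245, 0.002], [0.245, 0.97, -0.001], [-0.002, -0.0, -1.0]]
force: [0.9, 1.1, 3.3]
opening: 0.275
grasp_force: 30.0
```

jog_arm:
  delta_pos:
    - [0, 0, 0.8]
    - [2.9, 3, 0.8]
    - [2.9, 3, 0.8]
    - [2.9, 3, 0.5]
    - [2.9, 3, 0.4]
  turn: [0, 0, 0, 0, 0]
  grip: [0.9, 0.9, 0.9, 0.9, 0.9]

```text
time_s: 9.07
position: [0.48, -0.1338, 0.1242]
tcp_rot: [[-0.969, 0.246, -0.001], [0.246, 0.969, 0.0], [0.001, 0.0, -1.0]]
force: [-0.0, -0.6, -1.4]
opening: 0.272
grasp_force: 30.0
```

jog_arm:
  delta_pos:
    - [0, 0, -0.1]
  turn: [0]
  grip: [0.9]

```text
time_s: 9.2
position: [0.4803, -0.134, 0.1234]
tcp_rot: [[-0.969, 0.246, -0.001], [0.246, 0.969, 0.0], [0.001, 0.0, -1.0]]
force: [0.2, -0.5, -2.2]
opening: 0.27
grasp_force: 30.0
```

jog_arm:
  delta_pos:
    - [0, 0, -0.1]
  turn: [0]
  grip: [0.9]

```text
time_s: 9.32
position: [0.4806, -0.1339, 0.1224]
tcp_rot: [[-0.969, 0.246, -0.0], [0.246, 0.969, 0.0], [0.0, 0.0, -1.0]]
force: [-0.3, 0.2, -1.1]
opening: 0.273
grasp_force: 30.0
```

jog_arm:
  delta_pos:
    - [0, 0, -0.1]
  turn: [0]
  grip: [0.9]

```text
time_s: 9.45
position: [0.4808, -0.1338, 0.1215]
tcp_rot: [[-0.969, 0.246, -0.0], [0.246, 0.969, 0.0], [0.0, -0.0, -1.0]]
force: [1.3, 0.3, -0.6]
opening: 0.271
grasp_force: 30.0
```

jog_arm:
  delta_pos:
    - [0, 0, 0.8]
    - [0, -3.5, 0.8]
    - [0, -6, 0.8]
    - [0, -6, 0.6]
    - [0, -6, 0.4]
  turn: [0, 0, 0, 0, 0]
  grip: [0.9, 0.9, 0.9, 0.9, 0.9]

```text
time_s: 10.07
position: [0.4805, -0.1929, 0.1256]
tcp_rot: [[-0.969, 0.245, -0.001], [0.245, 0.969, 0.001], [0.001, 0.001, -1.0]]
force: [-0.3, 0.1, -2.1]
opening: 0.274
grasp_force: 30.0
```

jog_arm:
  delta_pos:
    - [0, 0, -0.1]
  turn: [0]
  grip: [0.9]

```text
time_s: 10.2
position: [0.4805, -0.1924, 0.1244]
tcp_rot: [[-0.97, 0.244, -0.001], [0.244, 0.97, 0.001], [0.001, 0.001, -1.0]]
force: [0.3, 0.1, -0.7]
opening: 0.273
grasp_force: 30.0
```

jog_arm:
  delta_pos:
    - [0, 0, -0.1]
  turn: [0]
  grip: [0.9]

```text
time_s: 10.32
position: [0.4808, -0.1927, 0.1235]
tcp_rot: [[-0.97, 0.244, -0.0], [0.244, 0.97, 0.0], [0.0, 0.0, -1.0]]
force: [-0.3, -0.6, -1.6]
opening: 0.272
grasp_force: 30.0
```

jog_arm:
  delta_pos:
    - [0, 0, -0.1]
  turn: [0]
  grip: [0.9]

```text
time_s: 10.45
position: [0.4809, -0.1931, 0.1225]
tcp_rot: [[-0.97, 0.245, -0.0], [0.245, 0.97, 0.0], [0.0, 0.0, -1.0]]
force: [1.0, -1.1, -1.5]
opening: 0.278
grasp_force: 30.0
```

jog_arm:
  delta_pos:
    - [0, 0, -0.1]
  turn: [0]
  grip: [0.9]

```text
time_s: 10.58
position: [0.481, -0.1933, 0.1216]
tcp_rot: [[-0.97, 0.245, -0.0], [0.245, 0.97, 0.0], [0.0, 0.0, -1.0]]
force: [-0.4, 1.7, 2.5]
opening: 0.275
grasp_force: 30.0
```

Contact heights (TCP): +x .122, −x .122, −y .122, and +y lower. So only a small lean. Now driving in alternation, about 2 mm per press at about 8 mm/s.

jog_arm:
  delta_pos:
    - [0, 0, -0.1]
    - [0, 0, -0.2]
  turn: [0, 0]
  grip: [0.9, 0.9]

```text
time_s: 10.82
position: [0.481, -0.1934, 0.1199]
tcp_rot: [[-0.969, 0.245, 0.0], [0.245, 0.969, 0.0], [-0.0, 0.0, -1.0]]
force: [-1.0, 1.0, 3.5]
opening: 0.276
grasp_force: 30.0
```

jog_arm:
  delta_pos:
    - [0, 0, 0.6]
    - [0, 3, 0.6]
    - [0, 6, 0.6]
    - [0, 6, 0.3]
    - [0, 6, 0.2]
    - [0, 6, 0.1]
    - [0, 6, 0]
  turn: [0, 0, 0, 0, 0, 0, 0]
  grip: [0.9, 0.9, 0.9, 0.9, 0.9, 0.9, 0.9]

```text
time_s: 11.7
position: [0.4813, -0.1346, 0.1197]
tcp_rot: [[-0.969, 0.246, 0.001], [0.246, 0.969, -0.001], [-0.001, -0.0, -1.0]]
force: [-0.5, -0.2, 2.5]
opening: 0.271
grasp_force: 30.0
```

Now +x, then −x, to the same level.

jog_arm:
  delta_pos:
    - [0, 0, 0.6]
    - [1.5, -1.5, 0.6]
    - [3, -3, 0.6]
    - [3, -3, 0.3]
    - [3, -3, 0.2]
    - [3, -3, 0.1]
    - [3, -3, 0]
  turn: [0, 0, 0, 0, 0, 0, 0]
  grip: [0.9, 0.9, 0.9, 0.9, 0.9, 0.9, 0.9]

```text
time_s: 12.58
position: [0.5101, -0.1628, 0.1196]
tcp_rot: [[-0.97, 0.245, -0.001], [0.245, 0.97, 0.001], [0.002, 0.0, -1.0]]
force: [-1.2, 1.1, 2.6]
opening: 0.273
grasp_force: 30.0
```

jog_arm:
  delta_pos:
    - [0, 0, 0.6]
    - [-3, 0, 0.6]
    - [-6, 0, 0.6]
    - [-6, 0, 0.3]
    - [-6, 0, 0.2]
    - [-6, 0, 0.1]
    - [-6, 0, 0]
    - [-6, 0, -0.1]
  turn: [0, 0, 0, 0, 0, 0, 0, 0]
  grip: [0.9, 0.9, 0.9, 0.9, 0.9, 0.9, 0.9, 0.9]

```text
time_s: 13.58
position: [0.4516, -0.1638, 0.1188]
tcp_rot: [[-0.97, 0.245, 0.001], [0.245, 0.97, -0.001], [-0.001, -0.0, -1.0]]
force: [0.2, 1.1, 2.4]
opening: 0.273
grasp_force: 30.0
```

jog_arm:
  delta_pos:
    - [0, 0, 0.6]
    - [3, 0, 0.6]
    - [6, 0, 0.6]
    - [6, 0, 0.3]
    - [6, 0, 0.2]
    - [6, 0, 0.1]
    - [6, 0, 0]
    - [6, 0, -0.1]
  turn: [0, 0, 0, 0, 0, 0, 0, 0]
  grip: [0.9, 0.9, 0.9, 0.9, 0.9, 0.9, 0.9, 0.9]

```text
time_s: 14.58
position: [0.5097, -0.1632, 0.1178]
tcp_rot: [[-0.969, 0.245, -0.002], [0.245, 0.969, 0.001], [0.002, 0.0, -1.0]]
force: [-2.4, 0.6, 3.8]
opening: 0.273
grasp_force: 30.0
```

jog_arm:
  delta_pos:
    - [0, 0, 0.6]
    - [-1.5, 1.5, 0.6]
    - [-3, 3, 0.6]
    - [-3, 3, 0.3]
    - [-3, 3, 0.2]
    - [-3, 3, 0.1]
    - [-3, 3, 0]
  turn: [0, 0, 0, 0, 0, 0, 0]
  grip: [0.9, 0.9, 0.9, 0.9, 0.9, 0.9, 0.9]

```text
time_s: 15.45
position: [0.4818, -0.1343, 0.1177]
tcp_rot: [[-0.969, 0.245, 0.001], [0.245, 0.969, -0.001], [-0.002, -0.0, -1.0]]
force: [-0.2, 0.2, 2.6]
opening: 0.277
grasp_force: 30.0
```

jog_arm:
  delta_pos:
    - [0, 0, 0.6]
    - [0, -3, 0.6]
    - [0, -6, 0.6]
    - [0, -6, 0.3]
    - [0, -6, 0.2]
    - [0, -6, 0.1]
    - [0, -6, 0]
    - [0, -6, -0.1]
  turn: [0, 0, 0, 0, 0, 0, 0, 0]
  grip: [0.9, 0.9, 0.9, 0.9, 0.9, 0.9, 0.9, 0.9]

```text
time_s: 16.45
position: [0.4807, -0.1927, 0.1169]
tcp_rot: [[-0.97, 0.245, -0.001], [0.245, 0.97, 0.001], [0.001, 0.001, -1.0]]
force: [-1.1, 1.6, 5.0]
opening: 0.274
grasp_force: 30.0
```

jog_arm:
  delta_pos:
    - [0, 0, 0.6]
    - [-1.5, 1.5, 0.6]
    - [-3, 3, 0.6]
    - [-3, 3, 0.3]
    - [-3, 3, 0.2]
    - [-3, 3, 0.1]
    - [-3, 3, 0]
  turn: [0, 0, 0, 0, 0, 0, 0]
  grip: [0.9, 0.9, 0.9, 0.9, 0.9, 0.9, 0.9]

```text
time_s: 17.32
position: [0.4518, -0.1644, 0.1167]
tcp_rot: [[-0.969, 0.245, 0.001], [0.245, 0.969, -0.001], [-0.002, -0.001, -1.0]]
force: [-0.4, -1.1, 2.4]
opening: 0.274
grasp_force: 30.0
```

jog_arm:
  delta_pos:
    - [0, 0, 0.6]
    - [3, 0, 0.6]
    - [6, 0, 0.6]
    - [6, 0, 0.3]
    - [6, 0, 0.2]
    - [6, 0, 0.1]
    - [6, 0, 0]
    - [6, 0, -0.1]
  turn: [0, 0, 0, 0, 0, 0, 0, 0]
  grip: [0.9, 0.9, 0.9, 0.9, 0.9, 0.9, 0.9, 0.9]

```text
time_s: 18.32
position: [0.5101, -0.1635, 0.1159]
tcp_rot: [[-0.969, 0.245, -0.001], [0.245, 0.969, 0.0], [0.001, 0.0, -1.0]]
force: [-1.1, -0.1, 4.0]
opening: 0.275
grasp_force: 30.0
```

jog_arm:
  delta_pos:
    - [0, 0, 0.6]
    - [-1.5, 1.5, 0.6]
    - [-3, 3, 0.6]
    - [-3, 3, 0.3]
    - [-3, 3, 0.2]
    - [-3, 3, 0.1]
    - [-3, 3, 0]
  turn: [0, 0, 0, 0, 0, 0, 0]
  grip: [0.9, 0.9, 0.9, 0.9, 0.9, 0.9, 0.9]

```text
time_s: 19.2
position: [0.4819, -0.1344, 0.1157]
tcp_rot: [[-0.969, 0.245, 0.001], [0.245, 0.969, -0.001], [-0.002, -0.0, -1.0]]
force: [-1.1, -0.2, 3.3]
opening: 0.275
grasp_force: 30.0
```

jog_arm:
  delta_pos:
    - [0, 0, 0.6]
    - [0, -3, 0.6]
    - [0, -6, 0.6]
    - [0, -6, 0.3]
    - [0, -6, 0.2]
    - [0, -6, 0.1]
    - [0, -6, 0]
  turn: [0, 0, 0, 0, 0, 0, 0]
  grip: [0.9, 0.9, 0.9, 0.9, 0.9, 0.9, 0.9]

```text
time_s: 20.08
position: [0.4807, -0.1926, 0.1156]
tcp_rot: [[-0.97, 0.244, -0.001], [0.244, 0.97, 0.001], [0.001, 0.0, -1.0]]
force: [-0.8, 1.6, 2.7]
opening: 0.273
grasp_force: 30.0
```

jog_arm:
  delta_pos:
    - [0, 0, 0.6]
    - [-1.5, 1.5, 0.6]
    - [-3, 3, 0.6]
    - [-3, 3, 0.3]
    - [-3, 3, 0.2]
    - [-3, 3, 0.1]
    - [-3, 3, 0]
    - [-3, 3, -0.1]
  turn: [0, 0, 0, 0, 0, 0, 0, 0]
  grip: [0.9, 0.9, 0.9, 0.9, 0.9, 0.9, 0.9, 0.9]

```text
time_s: 21.08
position: [0.4516, -0.1642, 0.1149]
tcp_rot: [[-0.969, 0.245, 0.001], [0.245, 0.969, -0.001], [-0.001, -0.001, -1.0]]
force: [0.3, -0.7, 3.1]
opening: 0.27
grasp_force: 30.0
```

jog_arm:
  delta_pos:
    - [0, 0, 0.6]
    - [3, 0, 0.6]
    - [6, 0, 0.6]
    - [6, 0, 0.3]
    - [6, 0, 0.2]
    - [6, 0, 0.1]
    - [6, 0, 0]
  turn: [0, 0, 0, 0, 0, 0, 0]
  grip: [0.9, 0.9, 0.9, 0.9, 0.9, 0.9, 0.9]

```text
time_s: 21.95
position: [0.5097, -0.1632, 0.1147]
tcp_rot: [[-0.969, 0.246, -0.002], [0.246, 0.969, 0.001], [0.002, 0.0, -1.0]]
force: [-2.1, 0.5, 3.1]
opening: 0.275
grasp_force: 30.0
```

jog_arm:
  delta_pos:
    - [0, 0, 0.6]
    - [-1.5, 1.5, 0.6]
    - [-3, 3, 0.6]
    - [-3, 3, 0.3]
    - [-3, 3, 0.2]
    - [-3, 3, 0.1]
    - [-3, 3, 0]
    - [-3, 3, -0.1]
  turn: [0, 0, 0, 0, 0, 0, 0, 0]
  grip: [0.9, 0.9, 0.9, 0.9, 0.9, 0.9, 0.9, 0.9]

```text
time_s: 22.95
position: [0.4816, -0.1342, 0.114]
tcp_rot: [[-0.969, 0.245, 0.001], [0.245, 0.969, -0.001], [-0.001, -0.001, -1.0]]
force: [-1.5, -0.0, 7.8]
opening: 0.272
grasp_force: 30.0
```

Force is climbing at +y, so I'll check there with a small step.

jog_arm:
  delta_pos:
    - [0, 0, -0.05]
    - [0, 0, -0.05]
  turn: [0, 0]
  grip: [0.9, 0.9]

```text
time_s: 23.2
position: [0.4816, -0.1341, 0.114]
tcp_rot: [[-0.969, 0.245, 0.002], [0.245, 0.97, -0.001], [-0.002, -0.001, -1.0]]
force: [-0.7, -0.1, 5.5]
opening: 0.274
grasp_force: 30.0
```

jog_arm:
  delta_pos:
    - [0, 0, -0.05]
    - [0, 0, -0.05]
  turn: [0, 0]
  grip: [0.9, 0.9]

```text
time_s: 23.45
position: [0.4817, -0.1342, 0.1139]
tcp_rot: [[-0.97, 0.245, 0.002], [0.245, 0.97, -0.001], [-0.002, -0.001, -1.0]]
force: [-1.2, 0.6, 8.8]
opening: 0.273
grasp_force: 30.0
```

jog_arm:
  delta_pos:
    - [0, 0, -0.05]
    - [0, 0, -0.05]
  turn: [0, 0]
  grip: [0.9, 0.9]

```text
time_s: 23.7
position: [0.4817, -0.1341, 0.1138]
tcp_rot: [[-0.97, 0.245, 0.002], [0.245, 0.97, -0.001], [-0.002, -0.001, -1.0]]
force: [-2.2, 1.1, 12.5]
opening: 0.271
grasp_force: 30.0
```

+y has bottomed: 14 N net at .1138 with no motion. Now −y.

jog_arm:
  delta_pos:
    - [0, 0, 0.8]
    - [0, -3, 0.8]
    - [0, -6, 0.7]
    - [0, -6, 0.4]
    - [0, -6, 0.3]
    - [0, -6, 0.2]
    - [0, -6, 0.1]
    - [0, -6, 0.05]
    - [0, -6, 0]
  turn: [0, 0, 0, 0, 0, 0, 0, 0, 0]
  grip: [0.9, 0.9, 0.9, 0.9, 0.9, 0.9, 0.9, 0.9, 0.9]

```text
time_s: 24.82
position: [0.4803, -0.1926, 0.1138]
tcp_rot: [[-0.97, 0.244, -0.001], [0.244, 0.97, 0.0], [0.001, -0.0, -1.0]]
force: [-3.9, 1.3, 16.4]
opening: 0.272
grasp_force: 30.0
```

jog_arm:
  delta_pos:
    - [0, 0, 0]
    - [0, 0, 0]
  turn: [0, 0]
  grip: [0.9, 0.9]

```text
time_s: 25.08
position: [0.4803, -0.1926, 0.1138]
tcp_rot: [[-0.97, 0.244, -0.001], [0.244, 0.97, 0.0], [0.001, -0.0, -1.0]]
force: [-2.9, 1.0, 13.0]
opening: 0.271
grasp_force: 30.0
```

−y is bottomed at the same height (.1138). Now +x, then −x.

jog_arm:
  delta_pos:
    - [0, 0, 0.8]
    - [1.5, 1.5, 0.8]
    - [3, 3, 0.7]
    - [3, 3, 0.4]
    - [3, 3, 0.3]
    - [3, 3, 0.2]
    - [3, 3, 0.1]
    - [3, 3, 0.05]
    - [3, 3, 0]
    - [3, 3, 0]
    - [3, 3, 0]
  turn: [0, 0, 0, 0, 0, 0, 0, 0, 0, 0, 0]
  grip: [0.9, 0.9, 0.9, 0.9, 0.9, 0.9, 0.9, 0.9, 0.9, 0.9, 0.9]

```text
time_s: 26.45
position: [0.5104, -0.1636, 0.1138]
tcp_rot: [[-0.969, 0.246, -0.0], [0.246, 0.969, 0.0], [0.0, 0.0, -1.0]]
force: [-2.2, 2.8, 11.0]
opening: 0.271
grasp_force: 30.0
```

jog_arm:
  delta_pos:
    - [0, 0, 0.8]
    - [-3, 0, 0.8]
    - [-6, 0, 0.7]
    - [-6, 0, 0.4]
    - [-6, 0, 0.3]
    - [-6, 0, 0.2]
    - [-6, 0, 0.1]
    - [-6, 0, 0.05]
    - [-6, 0, 0]
    - [-6, 0, 0]
    - [-6, 0, 0]
  turn: [0, 0, 0, 0, 0, 0, 0, 0, 0, 0, 0]
  grip: [0.9, 0.9, 0.9, 0.9, 0.9, 0.9, 0.9, 0.9, 0.9, 0.9, 0.9]

```text
time_s: 27.82
position: [0.4522, -0.1643, 0.1138]
tcp_rot: [[-0.97, 0.244, 0.002], [0.244, 0.97, -0.002], [-0.003, -0.001, -1.0]]
force: [-1.9, 0.2, 13.1]
opening: 0.272
grasp_force: 30.0
```

All four sides read .1138 under 12–15 N. A quick second round at +y, −y and +x to confirm nothing rose.

jog_arm:
  delta_pos:
    - [0, 0, 0.8]
    - [1.5, 1.5, 0.8]
    - [3, 3, 0.7]
    - [3, 3, 0.4]
    - [3, 3, 0.3]
    - [3, 3, 0.2]
    - [3, 3, 0.1]
    - [3, 3, 0.05]
    - [3, 3, 0]
    - [3, 3, 0]
    - [3, 3, 0]
  turn: [0, 0, 0, 0, 0, 0, 0, 0, 0, 0, 0]
  grip: [0.9, 0.9, 0.9, 0.9, 0.9, 0.9, 0.9, 0.9, 0.9, 0.9, 0.9]

```text
time_s: 29.2
position: [0.4804, -0.1337, 0.1138]
tcp_rot: [[-0.969, 0.246, 0.0], [0.246, 0.969, 0.0], [-0.0, 0.0, -1.0]]
force: [-3.5, 2.1, 14.0]
opening: 0.274
grasp_force: 30.0
```

jog_arm:
  delta_pos:
    - [0, 0, 0.8]
    - [0, -3, 0.8]
    - [0, -6, 0.7]
    - [0, -6, 0.4]
    - [0, -6, 0.3]
    - [0, -6, 0.2]
    - [0, -6, 0.1]
    - [0, -6, 0.05]
    - [0, -6, 0]
    - [0, -6, 0]
    - [0, -6, 0]
  turn: [0, 0, 0, 0, 0, 0, 0, 0, 0, 0, 0]
  grip: [0.9, 0.9, 0.9, 0.9, 0.9, 0.9, 0.9, 0.9, 0.9, 0.9, 0.9]

```text
time_s: 30.58
position: [0.4803, -0.1927, 0.1138]
tcp_rot: [[-0.97, 0.244, -0.001], [0.244, 0.97, -0.0], [0.001, -0.0, -1.0]]
force: [-3.9, 0.3, 13.9]
opening: 0.279
grasp_force: 30.0
```

jog_arm:
  delta_pos:
    - [0, 0, 0.8]
    - [1.5, 1.5, 0.8]
    - [3, 3, 0.7]
    - [3, 3, 0.4]
    - [3, 3, 0.3]
    - [3, 3, 0.2]
    - [3, 3, 0.1]
    - [3, 3, 0.05]
    - [3, 3, 0]
    - [3, 3, 0]
    - [3, 3, 0]
  turn: [0, 0, 0, 0, 0, 0, 0, 0, 0, 0, 0]
  grip: [0.9, 0.9, 0.9, 0.9, 0.9, 0.9, 0.9, 0.9, 0.9, 0.9, 0.9]

```text
time_s: 31.95
position: [0.5105, -0.1636, 0.1138]
tcp_rot: [[-0.969, 0.246, 0.0], [0.246, 0.969, 0.0], [0.0, 0.0, -1.0]]
force: [-2.9, 2.2, 11.7]
opening: 0.275
grasp_force: 30.0
```

Home and square: all sides at .1138 to within 0.1 mm. Carrying the drift back above the holder.

jog_arm:
  delta_pos:
    - [0, 0, 2]
    - [0, 0, 6]
    - [0, 4, 6.5]
    - [0, 9, 6.5]
    - [0, 14, 6.5]
    - [0, 19, 6.5]
    - [-0.2, 24, 6.5]
    - [-0.4, 28, 6]
    - [-0.4, 29.7, 5]
    - [-0.4, 29.7, 4]
    - [-0.4, 29.7, 4]
    - [-0.4, 29.7, 4]
  turn: [0, 0, 0, 0, 0, 0, 0, 0, 0, 0, 0, 0]
  grip: [0.9, 0.9, 0.9, 0.9, 0.9, 0.9, 0.9, 0.9, 0.9, 0.9, 0.9, 0.9]

```text
time_s: 33.45
position: [0.5073, 0.132, 0.1519]
tcp_rot: [[-0.969, 0.247, -0.0], [0.247, 0.969, -0.0], [0.0, -0.0, -1.0]]
force: [0.4, -0.1, -2.1]
opening: 0.274
grasp_force: 30.0
```

```bash
python3 - <<'E'
from h import *
s=read_state();print(s['position'],s['force'])
a=cam('scene');b=cam('side');w=cam('wrist')
r=lambda im,x,y,w,h:cv2.resize(im[y:y+h,x:x+w],(400,300),interpolation=cv2.INTER_CUBIC)
A,B,C=a['color'],b['color'],w['color']
print(proj(a,[.507,.1333,.037]),proj(b,[.507,.1333,.037]))
cv2.imwrite('pics/e.png',np.vstack([np.hstack([r(A,150,155,100,75),r(B,225,265,80,60)]),np.hstack([r(C,220,150,120,90),r(A,245,195,100,75)])]))
E
```

```text
[0.50726536 0.13204168 0.15191326] [ 0.35406441 -0.09396554 -2.13227909]
[190.13470731 205.22918167] [263.75064319 306.17212963]
```

View pics/e.png

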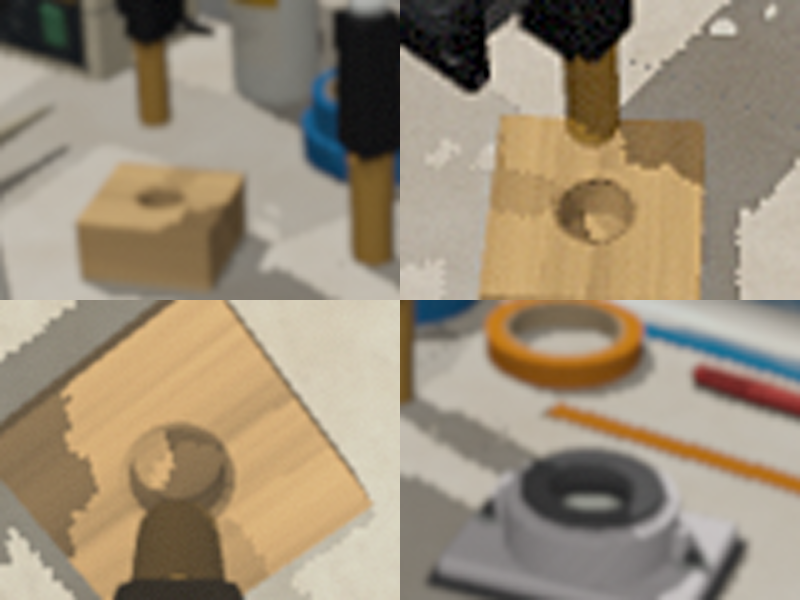

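Top-left, top-right: the drift hangs upright over the holder, hole at scene (190,204.7), side (264.2,307.4), wrist (274.6,201.6). Bottom-right: the cup is seated square. Computing the residual offset.

```bash
python3 - <<'E'
from h import *
a=cam('scene');b=cam('side');w=cam('wrist')
H=((a,(190,204.75)),(b,(264.2,307.4)),(w,(274.6,201.6)))
print('hole tri',tri(*H[0],*H[1]),tri(*H[0],*H[2]))
for c,p in H: print(onz(c,*p,.037))
print('foot tri',tri(a,(188.3,185),b,(263.4,291.7)))
P=read_state()['position'];print(P)
for c in(a,b):print('foot exp',proj(c,P-[0,0,.0655]))
E
```

```text
hole tri (array([0.50622499, 0.13449825, 0.03728076]), np.float64(0.002840186825432693)) (array([0.50639767, 0.13430292, 0.03788561]), np.float64(0.0018993329747383667))
[0.50869695 0.1351835  0.037     ]
[0.50501801 0.13536596 0.037     ]
[0.50587202 0.13484693 0.037     ]
foot tri (array([0.50604613, 0.1357942 , 0.08871554]), np.float64(0.004027707599680865))
[0.50715005 0.13307252 0.15231197]
foot exp [188.8889193  186.39924356]
foot exp [263.02569128 289.99597778]
```

The foot and hole agree within about 1 mm. Lowering.

jog_arm:
  delta_pos:
    - [0, 0, -2]
    - [0, 0, -3.5]
    - [0, 0, -4.5]
    - [0, 0, -5.5]
    - [0, 0, -6.5]
    - [0, 0, -7.1]
    - [0, 0, -7.3]
  turn: [0, 0, 0, 0, 0, 0, 0]
  grip: [0.9, 0.9, 0.9, 0.9, 0.9, 0.9, 0.9]

```text
time_s: 34.62
position: [0.5068, 0.1334, 0.0786]
tcp_rot: [[-0.969, 0.245, -0.001], [0.245, 0.969, -0.0], [0.001, -0.0, -1.0]]
force: [0.1, -0.6, -1.4]
opening: 0.273
grasp_force: 30.0
```

jog_arm:
  delta_pos:
    - [0, 0, -0.1]
    - [0, 0, -0.2]
  turn: [0, 0]
  grip: [0.9, 0.9]

```text
time_s: 34.88
position: [0.5072, 0.1335, 0.0773]
tcp_rot: [[-0.969, 0.245, 0.001], [0.245, 0.969, 0.0], [-0.001, 0.0, -1.0]]
force: [0.9, 0.4, -1.2]
opening: 0.277
grasp_force: 30.0
```

jog_arm:
  delta_pos:
    - [0, 0, -0.05]
    - [0, 0, -0.1]
    - [0, 0, -0.1]
  turn: [0, 0, 0]
  grip: [0.9, 0.9, 0.9]

```text
time_s: 35.25
position: [0.507, 0.1334, 0.0764]
tcp_rot: [[-0.969, 0.245, 0.0], [0.245, 0.969, 0.0], [-0.0, 0.0, -1.0]]
force: [-0.6, 0.1, 2.4]
opening: 0.277
grasp_force: 30.0
```

The drift is on the hole floor. Release, then rise.

jog_arm:
  delta_pos:
    - [0, 0, 0]
    - [0, 0, 0]
    - [0, 0, 0]
    - [0, 0, 0]
    - [0, 0, 0]
    - [0, 0, 0]
    - [0, 0, 3]
    - [0, 0, 7]
    - [0, 0, 11]
    - [0, 0, 15]
    - [0, 0, 18]
    - [0, 0, 18]
  turn: [0, 0, 0, 0, 0, 0, 0, 0, 0, 0, 0, 0]
  grip: [0.5, 0.3, 0.2, 0.1, 0, 0, 0, 0, 0, 0, 0, 0]

```text
time_s: 36.75
position: [0.5085, 0.1335, 0.2584]
tcp_rot: [[-0.969, 0.245, 0.006], [0.245, 0.969, 0.0], [-0.006, 0.002, -1.0]]
force: [0.8, 0.4, -0.6]
opening: 1.003
grasp_force: 0.0
```

```bash
python3 - <<'E'
from h import *
a=cam('scene');b=cam('side');w=cam('wrist')
r=lambda im,x,y,w,h:cv2.resize(im[y:y+h,x:x+w],(400,300),interpolation=cv2.INTER_CUBIC)
A,B,C=a['color'],b['color'],w['color']
cv2.imwrite('pics/f.png',np.vstack([np.hstack([r(A,150,145,100,75),r(B,200,150,200,150)]),np.hstack([r(C,0,0,560,420),r(A,245,195,160,120)])]))
E
```

```text
(no output)
```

View pics/f.png

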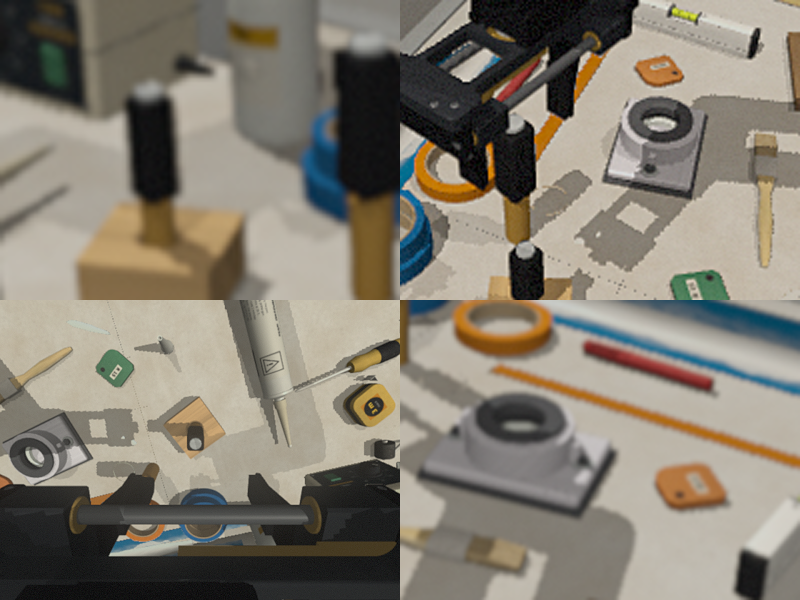

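The drift stands upright in its hole (top left, cap at (148,92)). The cup is seated square, and the gauge and marker are undisturbed. Handing in.

```bash
python3 -c "
from rig import *
print(hand_in())"
```

```text
the job is handed in; nothing more can be done
None
```

The job is handed in at about 37 s: the cup bottomed at the same height on all four sides under roughly 12–16 N (one brief peak near 18 N), the drift is back upright in its holder, and the gauge and marker were not touched.

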